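# Point the press at the sample vial and open the gas cock

### The job

On the pore-water press, push the steel pointer arm round with one finger until it points squarely at the tall vial in the rim; then push the lever of the gas cock round a quarter turn until it lies along its pipe, pointing to the end with the round gauge. Push gently and grip nothing: the vial, the stoppers and all the loose things on the bench stay where they are.

Things in the scene. Friction and masses are not known exactly. Their poses are not given: they have to be found in the camera images.
- press: White plastic press vessel, 280 mm across, fixed to the bench; origin at bench level on its vertical axis, z up. Foot 300 mm across; two toggle clamps on its wall reach 162 mm from the axis, below the top. Flat top 100 mm above the bench, with a dark cover disc 184 mm across, top at 102 mm.
- press_top (a point): Centre of the press's top, 100 mm above the bench. Four upright sockets (34 mm across, tops 118 mm above the bench) stand on the rim 115 mm from here, at -100, -45, 45 and 100 degrees from the press's x axis, anticlockwise from above. One holds the tall vial, three hold low stoppers; which is which varies.
- pointer: Steel pointer arm on top of the press. Origin on the turning axis (the press's vertical axis), 115 mm above the bench; x points along the arm to its tip, z up. Straight bar 16 mm wide, underside 115 mm and top 133 mm above the bench, with a pointed tip 85 mm from the axis. Hub 40 mm across, 28 mm high; a short round tail on the other side ends 36 mm from the axis.
- pointer_tip (a point): The pointed tip of the pointer arm, at half its height, 85 mm from the axis. The arm turns both ways, 2.5 rad either side of the press's x axis, with light even friction: about 2 N at 60 mm from the axis turns it, and it stays where it is left. It starts within 0.35 rad of the press's x axis.
- pointer_aim (a point): Point in the air straight ahead of the pointer's tip, 115 mm from the axis: it comes over the vial's axis when the pointer points squarely at the vial.
- vial: The tall vial: amber glass with a black cap, 24 mm across, 53 mm high, standing loose in a socket. Origin at the centre of its underside, 100 mm above the bench; its top is 153 mm above the bench.
- stopper1: Low dark rubber stopper, 24 mm across, 26 mm high, standing loose in a socket. Origin at the centre of its underside, 100 mm above the bench; its top is 126 mm above the bench.
- stopper2: Low dark rubber stopper, 24 mm across, 26 mm high, standing loose in a socket. Origin at the centre of its underside, 100 mm above the bench; its top is 126 mm above the bench.
- stopper3: Low dark rubber stopper, 24 mm across, 26 mm high, standing loose in a socket. Origin at the centre of its underside, 100 mm above the bench; its top is 126 mm above the bench.
- cock: Gas cock fixed to the bench: grey block 70 by 60 mm, 34 mm high, a brass valve on it and a brass pipe 18 mm thick along the cock's y axis at 50 mm above the bench, from 107 mm on the -y side to 125 mm on the +y side. Origin at bench level under the lever's axis, z up. A round gauge stands on the +y end of the pipe.
- lever: Straight steel lever on the cock, turning about a vertical axis. Origin on that axis, 84 mm above the bench; the bar reaches 84 mm from it along the lever's own -x axis. Bar 14 mm wide, underside 84 mm and top 102 mm above the bench; hub 26 mm across. Shut, it points along the cock's -x axis, across the pipe; it starts up to 0.25 rad on from there.
- lever_tip (a point): End of the lever, at half its height, 84 mm from its axis. It opens clockwise seen from above, by 1.57 rad from shut, to lie over the pipe and point along the cock's +y axis, to the gauge; a stop lies at 1.66 rad. Light even friction: about 2 N at 60 mm from the axis turns it, and it stays where it is left.
- gauge (a point): Centre of the gauge's face, which is 58 mm across, looks up, and is 77 mm above the bench, 125 mm from the lever's axis along the cock's +y axis.
- dish: Clear shallow dish, 80 mm across, 18 mm high. A loose bystander. Origin near its middle, on or just above the bench.
- screwdriver: Screwdriver with a black handle, lying. A loose bystander. Origin near its middle, on or just above the bench.
- jar: Glass jar with a metal cap, 70 mm across, 90 mm high. A loose bystander. Origin near its middle, on or just above the bench.
- core: Brown sediment core slice, 60 mm across, 35 mm high. A loose bystander. Origin near its middle, on or just above the bench.
- wrench: Steel wrench, lying. A loose bystander. Origin near its middle, on or just above the bench.
- spare: Spare rubber stopper, 24 mm across, 26 mm high, standing on the bench. A loose bystander. Origin near its middle, on or just above the bench.

How it is judged:
By the outcome, as a careful person would: the job done as asked, in the order asked, and still so for the second after the job is handed in, with the robot touching nothing.
It also fails if it takes over 64 s, if anything falls off the work surface, if the arm or the gripper's body presses on something with over 40 N, if the wrist force passes 120 N, or if a joint passes its speed limit or range.

### The arm

A 6-joint arm with a two-finger parallel gripper is mounted at the origin on the work surface. World frame = base frame: x ahead of the robot, y to its left, z up, the work surface at z = 0. Lengths are in m, angles in rad, forces in N, time in s.
With the tool pointing down it reaches from about 0.3 to 0.75 m from the base axis. Payload 8.5 kg.
Tool frame: the origin (TCP) lies on the centre line of the jaws, within the pads' length; the fingertips stand 11 mm ahead of it and the grasp point (between the pads) lies 8 mm behind it (arm.nose_length is the distance from the TCP to the fingertips, in m); z points along the fingers, y is the line along which they close (so a half turn about z gives the same grasp; the last joint's range is limited). The gripper opens to 85 mm and grips with 20 to 120 N. Pads are 22 mm wide; open, the fingers measure 114 mm over their backs; the gripper's body (76 mm by 85 mm) begins 54 mm behind the grasp point. The pads swing forward as they close: fully open they stand 13 mm farther back than shut.
Start: joints at [-1.537, 0.381, 1.297, -0, 1.464, -0.215], TCP at [0.135, -0.533, 0.211] pointing down, gripper open.
Joint ranges: [-3.11, 3.11], [-0.89, 2.33], [0.22, 2.48], [-1.42, 4.56], [0.17, 2.85], [-2.88, 2.88]. Speed limits (rad/s): [2.39, 2.39, 3.14, 3.14, 3.14, 3.14].

### API

Orientations are given as a rotation vector (axis times angle).
In Python, from bench import arm, eoat, kinematics, readout, imaging gives the robot as it stands. Calls block until the motion is done:
- arm.movep(position, orientation): joint-space move of the TCP to a pose.
- arm.move_straight(position, rot=None, feed=0.15, force_limit=None): straight line of the TCP; rot=None keeps the orientation; feed is the mean speed in m/s. With force_limit (N) it stops when the force on the tool has changed by that much, and returns True; else False.
- arm.set_joints(angles): joint-space move.
- eoat.grip(opening, squeeze=None): finger opening in m; squeeze is the grip in N (None keeps the last); returns when the fingers have stopped.
- arm.sleep(seconds).
- kinematics.ik(position, orientation): joint angles nearest the present ones, or None.
- readout.state(): the state.
- imaging.grab_frame(name): name is "side" or "top" or "wrist"; returns (picture, depth): 384x512x3 uint8, blue, green, red; 384x512 float32, m along the optical axis (not along the pixel's ray), 0 where there is no reading.
- imaging.get_calibration(name): a dict with "fov_y" (degrees; the focal length in pixels is half the picture's height over the tangent of half this angle, whatever the lens; pixels are square), "cx", "cy" (the principal point, pixels), "eye" and "orientation" of the camera in the world; the wrist camera has in their place "mount" (4x4, takes a point from camera to tool coordinates, whose origin is the TCP and whose axes are the flange's). Camera axes: x right, y down, z forward; pixel columns grow to the right and rows downward; lengths in m; the calibration is good to about 2 mm. The wrist camera is an equidistant fisheye: a pixel r from the principal point sees the ray r / f radians off the axis. A picture is of the moment at which its call begins: read the wrist's pose just before it. get_calibration takes no time and is no camera call.
A pose or a line that the arm cannot do raises arm.IKError and nothing moves.
- arm.hand_in(): hands the job in; it is judged then, once.
Trained networks look in the newest picture that a camera, given by its name, has taken for a name from the list of things; names that differ only in an ending like _2 or _b are one class to them, and where a whole thing is asked for, a point or a joint stands for the part that bears it (a point fixed in the world has none). Each returns a list of dicts, best first, with "confidence" (0 to 1); they miss things now and then, are a little off and sometimes report something else, mostly with a low value. They report only what shows in the picture. A call takes as long as a camera call.
- imaging.masks_of(camera, query): "region" (384x512 bool, what is visible of it) and "rect" ([left, top, right, bottom] in pixels, round what is visible of it).
- imaging.place_of(camera, query): "at" ([column, row] in pixels: a listed point, or the origin of a listed thing).
The state is a dict: "time": time; "joint_pos": joint angles; "dq": joint speeds; "tau": joint torques, N m; "tool_pos": TCP position; "eef_rot": TCP orientation; "wrist_force": force on the tool from outside, world axes, zero at the start; "moment": the same for the moment, N m; "grip_width": finger opening in m; "grip_force": force on a finger pad.
Only numpy, scipy, OpenCV 4.12 (cv2) and the standard library are available. Lean on these libraries where they do the work, as an engineer would, in place of code of your own. Each camera call takes 0.05 s, during which the arm holds its last target. There are 200 camera calls.

## Working session

There is one attempt and no reset: what is moved stays moved. The work goes in short steps, each a Python script; the robot and the scene stay as the last script left them, time stands still between calls to the robot, and variables do not carry over. Pictures are saved under pics/ and viewed, at most 10 in all, crops included, and the job is handed in when it is done.

```bash
ls; mkdir -p pics; cat > h.py <<'E'
import numpy as np, cv2
from scipy.spatial.transform import Rotation as R
from bench import arm, eoat, kinematics, readout, imaging
def ray(cam,px):
    c=imaging.get_calibration(cam); f=192/np.tan(np.radians(c['fov_y'])/2)
    d=np.array([(px[0]-c['cx'])/f,(px[1]-c['cy'])/f,1.])
    o=np.array(c['orientation'],float)
    M=o if o.shape==(3,3) else R.from_rotvec(o).as_matrix()
    return np.array(c['eye']),M@d
def atz(cam,px,z):
    e,d=ray(cam,px); return e+d*(z-e[2])/d[2]
E
python3 - <<'E'
from h import *
for n in('top','side'):
    p,d=imaging.grab_frame(n); cv2.imwrite(f'pics/{n}0.png',cv2.resize(p,(800,600)))
    print(n,imaging.get_calibration(n))
    for q,z in dict(press_top=.1,pointer=.115,pointer_tip=.124,pointer_aim=.124,vial=.1,stopper1=.1,cock=0,lever=.084,lever_tip=.093,gauge=.077,jar=.045,press=0).items():
        for r in imaging.place_of(n,q)[:4]:
            print(q,round(r['confidence'],2),np.round(r['at'],1),np.round(atz(n,r['at'],z),4))
print(readout.state())
E
```

```text
pics
top {'fov_y': 55.04236048059075, 'cx': 254.4572962177373, 'cy': 193.94135144388454, 'eye': array([0.32490928, 0.02615785, 1.15725803]), 'orientation': array([-2.01700972,  2.21051159, -0.24268261])}
press_top 0.64 [207.2 203.9] [0.5354 0.1389 0.1   ]
pointer 0.53 [209.3 204.6] [0.5298 0.1315 0.115 ]
pointer_tip 0.78 [203.3 178.6] [0.6059 0.1428 0.124 ]
pointer_tip 0.64 [333.9 138.6] [ 0.6933 -0.2508  0.124 ]
pointer_tip 0.17 [231.6 177.3] [0.6024 0.061  0.124 ]
pointer_aim 0.6 [201.3 165.1] [0.647 0.146 0.124]
pointer_aim 0.4 [351.7 199.3] [ 0.5064 -0.2764  0.124 ]
vial 0.66 [174. 191.] [0.5827 0.2335 0.1   ]
stopper1 0.63 [168.4 221.3] [0.4946 0.2537 0.1   ]
stopper1 0.51 [247.5 208.5] [0.5111 0.0231 0.1   ]
cock 0.57 [350.2 200.1] [ 0.526  -0.3075  0.    ]
cock 0.41 [358.9 220.6] [ 0.4579 -0.3253  0.    ]
cock 0.32 [333.1 139.1] [ 0.736  -0.2812  0.    ]
lever 0.65 [358.7 194.3] [ 0.5266 -0.3112  0.084 ]
lever_tip 0.74 [360.1 222.4] [ 0.4416 -0.2997  0.093 ]
lever_tip 0.57 [245.4 207.6] [0.5156 0.029  0.093 ]
gauge 0.83 [316.3 196.4] [ 0.5331 -0.1856  0.077 ]
gauge 0.61 [102.4
[... 1364 characters left out ...]
7.6] [0.5244 0.13   0.    ]
{'time': 1.3, 'joint_pos': array([-1.53731554e+00,  3.80604610e-01,  1.29742667e+00,  1.14768356e-05,
        1.46355933e+00, -2.15309727e-01]), 'dq': array([ 0.00111897, -0.00075921, -0.00036794,  0.00127378,  0.00103001,
       -0.0006773 ]), 'tau': array([ 1.00673162e-03, -4.48328304e+01, -2.31455702e+01, -1.60395834e-04,
        6.00614276e-04,  2.68068703e-06]), 'tool_pos': array([ 0.13542266, -0.53304992,  0.21111092]), 'eef_rot': array([3.11731439e+00, 3.89789830e-01, 1.75584611e-05]), 'wrist_force': array([ 0.98255484,  0.25244317, -0.59484622]), 'moment': array([ 0.01453607,  0.05042269, -0.0175449 ]), 'grip_force': 0.0, 'grip_width': 0.08518564875384983}
```

View pics/top0.png

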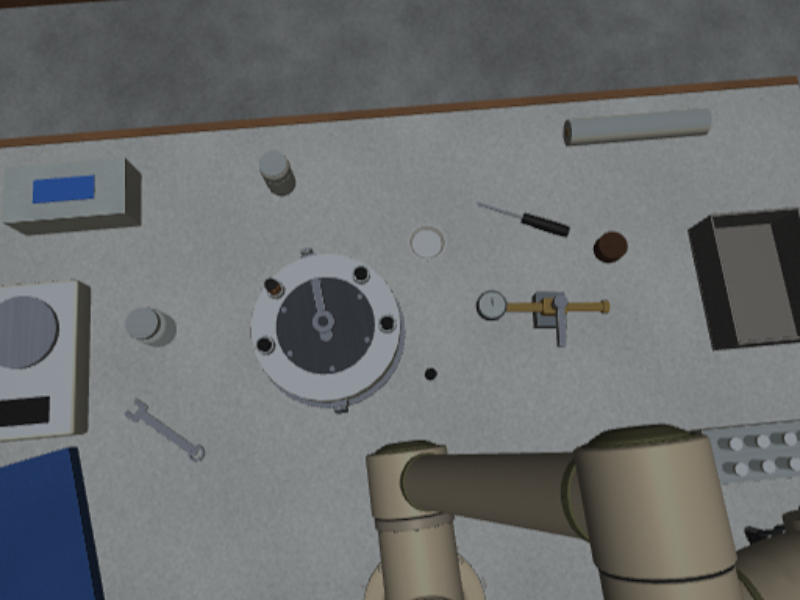

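View pics/side0.png

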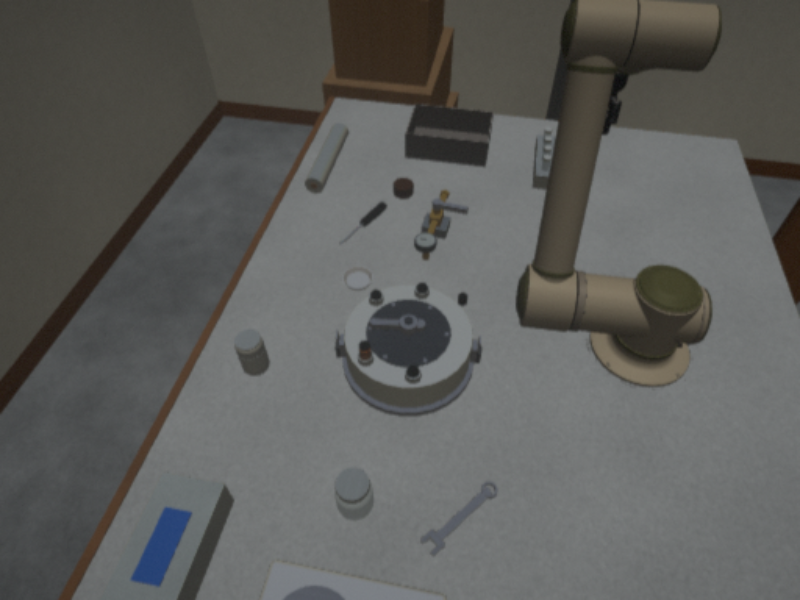

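The top view shows the vial upper-left in the rim at (273,287), the pointer tip at (316,280), the hub at (323,322), the lever hub at (559,300) and its tip at (562,345), and the gauge at (491,305). So the vial is in the +45° socket. Next I'll take a close look from the wrist camera.

```bash
cat >> h.py <<'E'
def down(yaw):  # tool x at world angle yaw, z down
    return (R.from_euler('z',yaw)*R.from_euler('x',np.pi)).as_rotvec()
def wrist_ray(px,st):
    c=imaging.get_calibration('wrist'); f=192/np.tan(np.radians(c['fov_y'])/2)
    v=np.array([px[0]-c['cx'],px[1]-c['cy']]); r=np.hypot(*v); t=r/f
    d=np.array([*(v/max(r,1e-9)*np.sin(t)),np.cos(t)])
    M=np.array(c['mount']); T=np.eye(4); T[:3,:3]=R.from_rotvec(st['eef_rot']).as_matrix(); T[:3,3]=st['tool_pos']
    W=T@M; return W[:3,3],W[:3,:3]@d
def watz(px,z,st):
    e,d=wrist_ray(px,st); return e+d*(z-e[2])/d[2]
def look(name,qs,n=3):
    st=readout.state(); p,d=imaging.grab_frame('wrist'); cv2.imwrite(f'pics/{name}.png',p)
    out={}
    for q,z in qs.items():
        for r in imaging.place_of('wrist',q)[:n]:
            w=watz(r['at'],z,st); out.setdefault(q,w)
            print(q,round(r['confidence'],2),np.round(r['at'],1),np.round(w,4))
    return out,p,st
PR=dict(press_top=.1,pointer=.115,pointer_tip=.124,pointer_aim=.124,vial=.1,stopper1=.1)
CK=dict(cock=0,lever=.084,lever_tip=.093,gauge=.077)
E
python3 - <<'E'
from h import *
eoat.grip(0.0)
st=readout.state(); print(st['grip_width'])
y0=R.from_rotvec(st['eef_rot']).as_matrix()[:,0]; print('tool x',y0)
print(imaging.get_calibration('wrist'))
for a in (0,np.pi/2,-np.pi/2,np.pi): print(a,kinematics.ik([.5,-.3,.35],down(a)),kinematics.ik([.53,.135,.35],down(a)))
arm.movep([.5,-.28,.33],down(0)); look('w_cock',CK)
arm.movep([.5,.135,.36],down(0)); look('w_press',PR)
print(readout.state()['time'])
E
```

```text
-0.00034159436258903337
tool x [9.69198410e-01 2.46281220e-01 5.03342796e-05]
{'fov_y': 65.70646984690485, 'cx': 258.55162296621563, 'cy': 189.64959431385694, 'mount': array([[ 1.09217422e-03, -9.66052173e-01, -2.58344741e-01,
         6.45605633e-02],
       [ 9.99999122e-01,  1.24890455e-03, -4.42562521e-04,
         1.63041720e-04],
       [ 7.50186409e-04, -2.58344031e-01,  9.66052689e-01,
        -1.63008657e-01],
       [ 0.00000000e+00,  0.00000000e+00,  0.00000000e+00,
         1.00000000e+00]])}
0 [-7.43319657e-01  3.92675873e-01  8.88758815e-01 -4.44089210e-16
  1.86015797e+00  8.27476670e-01] [ 3.28870625e-02  3.19602034e-01  9.99259016e-01 -4.44089210e-16
  1.82273160e+00  1.60368339e+00]
1.5707963267948966 [-0.74331966  0.39267587  0.88875881  0.          1.86015797 -0.74331966] [ 3.28870625e-02  3.19602034e-01  9.99259016e-01 -4.44089210e-16
  1.82273160e+00  3.28870625e-02]
-1.5707963267948966 [-7.43319657e-01  3.92675873e-01  8.88758815e-01 -4.44089210e-16
  1.86015797e+00  2.39827300e+00] None
3.141592653589793 [-0.74331966  0.39267587  0.88875881  0.          1.86015797 -2.31411598] [ 0.03288706  0.31960203  0.99925902  0.          1.8227316  -1.53790926]
cock 0.68 [273.  131.8] [ 0.531  -0.3045  0.    ]
lever 0.84 [277.8 138.8] [ 0.5271 -0.3072  0.084 ]
lever_tip 0.65 [270.  194.1] [ 0.4506 -0.2968  0.093 ]
gauge 0.68 [189.1 133.3] [ 0.5355 -0.1822  0.077 ]
press_top 0.9 [260.3 140.6] [0.5239 0.1315 0.1   ]
pointer_tip 0.87 [250.2  81.1] [0.6064 0.145  0.124 ]
vial 0.77 [195.5  90.9] [0.5969 0.2236 0.1   ]
stopper1 0.74 [179.  159.3] [0.498  0.2512 0.1   ]
stopper1 0.53 [310.5  78.6] [0.614  0.0607 0.1   ]
stopper1 0.5 [333.4 152.3] [0.5082 0.0246 0.1   ]
5.8833
```

View pics/w_press.png

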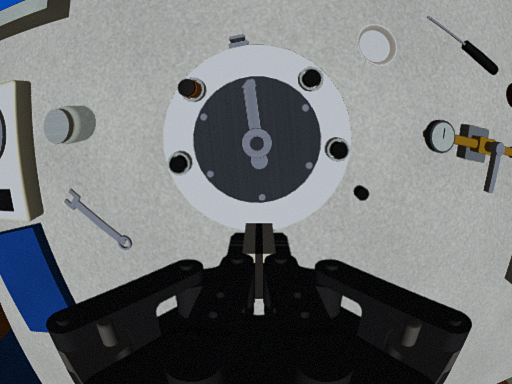

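View pics/w_cock.png

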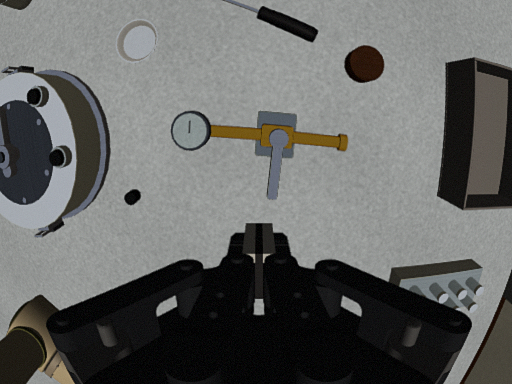

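```bash
python3 - <<'E'
import numpy as np
# fit rigid frame to 4 sockets
W=np.array([[.5969,.2236],[.498,.2512],[.614,.0607],[.5082,.0246]])
a=np.radians([45,100,-45,-100]);M=.115*np.c_[np.cos(a),np.sin(a)]
z=M@[1,1j];w=W@[1,1j]
k=np.sum((w-w.mean())*np.conj(z-z.mean()));th=np.angle(k);s=abs(k)/np.sum(abs(z-z.mean())**2)
c=w.mean()-np.exp(1j*th)*z.mean()
print(c,np.degrees(th),s,abs(w-c-np.exp(1j*th)*z))
print('vial dir',np.degrees(th)+45,'pointer',np.degrees(np.angle(.6064+.145j-c)),abs(.6064+.145j-c))
E
```

```text
(0.5236569247628328+0.13817574304391478j) 3.4563264740211497 1.0046754758701915 [0.00309242 0.0016169  0.00443903 0.00244645]
vial dir 48.45632647402115 pointer 4.714813531588084 0.08302401449403783
```

```bash
cat >> h.py <<'E'
C=np.array([.5237,.1375]); RAD=.055
def at(c,rad,phi,t,z):  # radial rad, tangential t (anticlockwise +)
    p=np.radians(phi); return [c[0]+rad*np.cos(p)-t*np.sin(p),c[1]+rad*np.sin(p)+t*np.cos(p),z]
def sweep(c,rad,phis,t,z,dyaw,feed=.04,lim=15):
    for p in phis:
        if arm.move_straight(at(c,rad,p,t,z),rot=down(np.radians(p)+dyaw),feed=feed,force_limit=lim):
            print('stopped',p,readout.state()['wrist_force']); return True
E
python3 - <<'E'
from h import *
D=np.pi/2
arm.movep(at(C,RAD,4,-.036,.22),down(np.radians(4)+D))
if arm.move_straight(at(C,RAD,4,-.036,.131),feed=.1,force_limit=8): print('hit')
else:
    sweep(C,RAD,[4,12,20,28,36,42,45],-.019,.131,D)
    p=readout.state(); print(p['tool_pos'],p['wrist_force'])
    arm.move_straight(at(C,RAD,43,-.030,.131),feed=.1)
    arm.move_straight(at(C,RAD,43,-.030,.22),feed=.15)
    arm.movep([.5,.1375,.36],down(0))
look('w2',PR); print(readout.state()['time'])
E
```

```text
[0.57609279 0.1627682  0.13100533] [ 0.47630934 -0.20284698  0.71274437]
press_top 0.97 [260.8 140. ] [0.5244 0.1342 0.1   ]
pointer 0.66 [256.2 141. ] [0.5244 0.1406 0.115 ]
pointer_tip 0.76 [250.3  74.4] [0.615  0.1484 0.124 ]
pointer_tip 0.34 [261.4 138.5] [0.5287 0.1336 0.124 ]
vial 0.56 [194.5  90.7] [0.5967 0.2285 0.1   ]
vial 0.52 [470.9 140.6] [ 0.539  -0.2264  0.1   ]
vial 0.24 [258.2 142. ] [0.5215 0.1379 0.1   ]
stopper1 0.84 [181.3 163.2] [0.4915 0.2512 0.1   ]
stopper1 0.73 [313.4  80.7] [0.6108 0.0601 0.1   ]
stopper1 0.69 [336.2 149.4] [0.5124 0.024  0.1   ]
14.3333
```

View pics/w2.png

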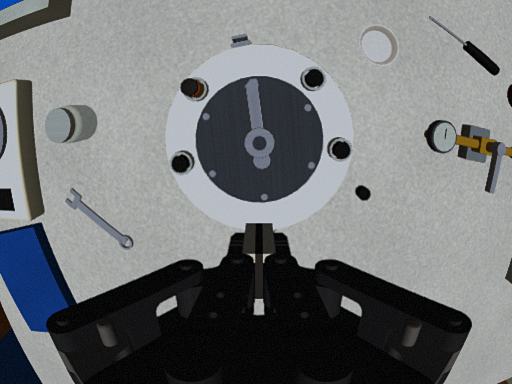

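The pointer hasn't moved: its tip is still at (252,82). The fingers must have passed over it, so I'll check the heights.

```bash
python3 - <<'E'
from h import *
print(arm.nose_length, readout.state()['grip_width'])
st=readout.state(); p,d=imaging.grab_frame('wrist'); c=imaging.get_calibration('wrist')
def pt(u,v):
    e,r=wrist_ray((u,v),st); f=192/np.tan(np.radians(c['fov_y'])/2)
    t=np.hypot(u-c['cx'],v-c['cy'])/f; return e+r*d[v,u]/np.cos(t)
for n,px in dict(bar=(254,105),hub=(259,143),cover=(220,130),cover2=(290,120),rim=(175,130),bench=(400,200),finger=(252,228),vial=(193,85)).items(): print(n,d[px[1],px[0]],np.round(pt(*px),4))
D=np.pi/2
arm.movep(at(C,RAD,4,-.036,.22),down(np.radians(4)+D))
arm.move_straight(at(C,RAD,4,-.036,.131),feed=.1,force_limit=8)
s=readout.state(); print(s['tool_pos'],s['wrist_force'])
ims=[]
for n in('side','top'):
    q,_=imaging.grab_frame(n); u,v=(262,208) if n=='side' else (207,200)
    ims.append(cv2.resize(q[v-50:v+50,u-50:u+50],(400,400),interpolation=2))
q,_=imaging.grab_frame('wrist'); cv2.imwrite('pics/low.png',np.hstack(ims)); cv2.imwrite('pics/loww.png',q)
E
```

```text
0.011 0.0002996340656397435
bar 0.37246606 [0.5736 0.1433 0.135 ]
hub 0.3780935 [0.5247 0.1368 0.1423]
cover 0.41140866 [0.5395 0.1918 0.1038]
cover2 0.40807232 [0.5536 0.0933 0.1035]
rim 0.41458017 [0.541  0.2588 0.1001]
bench 0.5477161 [ 0.4034 -0.145  -0.001 ]
finger 0.14108081 [0.5105 0.1403 0.3914]
vial 0.34781283 [0.6002 0.2189 0.1534]
[0.58143878 0.10543272 0.13167328] [ 0.41567093 -0.79370071  0.4278429 ]
```

View pics/low.png

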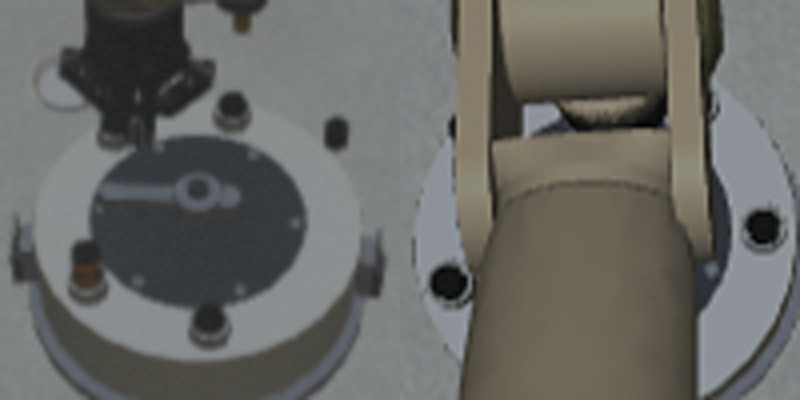

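View pics/loww.png

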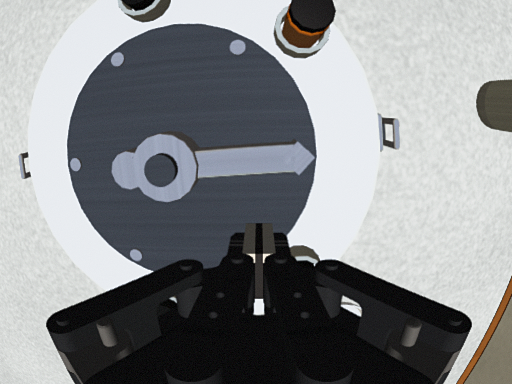

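```bash
python3 - <<'E'
from h import *
for z in(.10,.12,.135,.15):print(z,atz('side',(247,194.5),z))
s=readout.state();print(s['tool_pos'],s['wrist_force'],s['grip_width'],s['time'])
D=np.pi/2
# try: push and watch
for ph in (4,8,14):
    r=arm.move_straight(at(C,RAD,ph,-.019,.127),rot=down(np.radians(ph)+D),feed=.03,force_limit=15)
    s=readout.state();print(r,s['tool_pos'],s['wrist_force'])
q,_=imaging.grab_frame('wrist'); q2,_=imaging.grab_frame('side'); cv2.imwrite('pics/push.png',np.hstack([cv2.resize(q,(512,384)),cv2.resize(q2[160:256,230:302],(288,384))]))
E
```

```text
0.1 [0.58778503 0.06943238 0.1       ]
0.12 [0.58378535 0.08595244 0.12      ]
0.135 [0.58078559 0.09834248 0.135     ]
0.15 [0.57778584 0.11073252 0.15      ]
[0.58131599 0.10542331 0.13162603] [-0.018674    0.21777313  0.61473171] -0.00019804134888176328 17.075
False [0.57992136 0.12236626 0.12699627] [-0.24369801  0.46091464  0.22779409]
False [0.58084783 0.12623601 0.12700564] [ 0.77680894 -0.10600759 -0.36472022]
False [0.58165024 0.13219691 0.12701066] [-0.12904806  0.47955203 -1.21513496]
```

View pics/push.png

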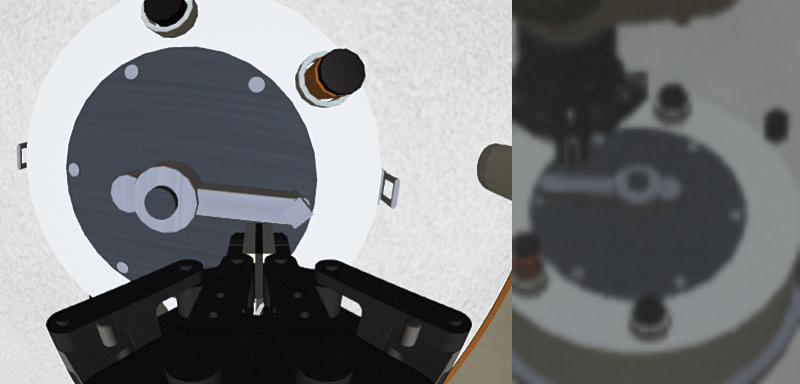

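```bash
python3 - <<'E'
from h import *
p,d=imaging.grab_frame('wrist'); c=imaging.get_calibration('wrist'); f=192/np.tan(np.radians(c['fov_y'])/2); M=np.array(c['mount'])
for u in (250,266):
  for v in range(216,246,2):
    a=np.array([u-c['cx'],v-c['cy']]); r=np.hypot(*a); t=r/f
    x=np.array([*(a/r*np.tan(t)),1])*d[v,u]
    print(u,v,p[v,u],np.round((M@[*x,1])[:3],4))
s=readout.state(); print(s['tool_pos'])
E
```

```text
250 216 [183 161 156] [ 0.0077 -0.0054 -0.0056]
250 218 [189 169 160] [ 0.0064 -0.0054 -0.0054]
250 220 [105 104  99] [ 0.0051 -0.0054 -0.0051]
250 222 [82 71 64] [-0.0072 -0.0063  0.0237]
250 224 [59 61 64] [ 0.0109 -0.0048 -0.0259]
250 226 [57 63 65] [ 0.0107 -0.0047 -0.0283]
250 228 [56 62 62] [ 0.0112 -0.0046 -0.032 ]
250 230 [58 61 62] [ 0.0106 -0.0046 -0.0331]
250 232 [59 66 68] [ 0.0111 -0.0045 -0.0366]
250 234 [57 62 62] [ 0.0106 -0.0045 -0.0378]
250 236 [56 58 62] [ 0.0109 -0.0044 -0.0407]
250 238 [58 66 66] [ 0.0114 -0.0043 -0.0439]
250 240 [61 65 68] [ 0.0109 -0.0043 -0.045 ]
250 242 [61 62 64] [ 0.0111 -0.0042 -0.0475]
250 244 [59 63 64] [ 0.0107 -0.0042 -0.0487]
266 216 [181 163 153] [ 0.0081  0.0036 -0.0067]
266 218 [184 162 154] [ 0.0064  0.0037 -0.0052]
266 220 [186 173 163] [ 0.005   0.0037 -0.0047]
266 222 [72 66 60] [-0.0081  0.0045  0.026 ]
266 224 [59 63 62] [ 0.0111  0.0031 -0.0264]
266 226 [62 64 66] [ 0.0112  0.003  -0.0293]
266 228 [59 63 63] [ 0.0111  0.003  -0.0316]
266 230 [61 64 67] [ 0.0111  0.0029 -0.0342]
266 232 [59 62 62] [ 0.011   0.0029 -0.0364]
266 234 [57 60 62] [ 0.0112  0.0028 -0.0391]
266 236 [61 60 65] [ 0.011   0.0028 -0.041 ]
266 238 [58 61 65] [ 0.0111  0.0027 -0.0433]
266 240 [58 61 66] [ 0.0106  0.0027 -0.0443]
266 242 [59 61 64] [ 0.0106  0.0027 -0.0464]
266 244 [60 64 68] [ 0.0108  0.0026 -0.0489]
[0.58163937 0.13215576 0.1269813 ]
```

The wrist depth puts the closed fingertips about 24 mm behind the TCP, not 11 mm ahead of it, so they were passing above the bar. I'll go lower, guarded by a force limit.

```bash
python3 - <<'E'
from h import *
D=np.pi/2; Z=.097
arm.move_straight(at(C,RAD,4,-.038,.131),rot=down(np.radians(4)+D),feed=.1)
hit=arm.move_straight(at(C,RAD,4,-.038,Z),feed=.04,force_limit=6)
s=readout.state(); print(hit,s['tool_pos'],s['wrist_force'])
if not hit:
    if not sweep(C,RAD,[4,12,20,28,36,42,45],-.019,Z,D):
        print(readout.state()['wrist_force'])
    arm.move_straight(at(C,RAD,43,-.034,Z),feed=.1)
    arm.move_straight(at(C,RAD,43,-.034,.2),feed=.2)
    arm.movep([.5,.1375,.36],down(0))
    look('w3',PR)
print(readout.state()['time'])
E
```

```text
False [0.58138596 0.10340633 0.0972669 ] [ 0.05025593  0.40403212 -0.66315793]
[-0.48763194 -2.34341278  0.67496814]
press_top 0.95 [260.6 140.3] [0.524  0.1345 0.1   ]
pointer 0.28 [446.5 137.2] [ 0.5416 -0.1589  0.115 ]
pointer_tip 0.76 [210.4  94.1] [0.5894 0.2016 0.124 ]
pointer_tip 0.65 [ 84.8 123.7] [0.5597 0.398  0.124 ]
vial 0.57 [195.8  90.9] [0.5963 0.2266 0.1   ]
stopper1 0.78 [182.2 162.1] [0.4931 0.2498 0.1   ]
stopper1 0.63 [337.4 147.9] [0.5147 0.0223 0.1   ]
stopper1 0.54 [311.6  80.2] [0.6114 0.0627 0.1   ]
25.9583
```

```bash
cat >> h.py <<'E'
def cloud(st,d):
    c=imaging.get_calibration('wrist'); f=192/np.tan(np.radians(c['fov_y'])/2); M=np.array(c['mount'])
    v,u=np.mgrid[:384,:512]; a=np.stack([u-c['cx'],v-c['cy']],-1); r=np.hypot(a[...,0],a[...,1])+1e-9
    X=np.concatenate([a*(np.tan(r/f)/r*d)[...,None],d[...,None],np.ones_like(d)[...,None]],-1)
    T=np.eye(4); T[:3,:3]=R.from_rotvec(st['eef_rot']).as_matrix(); T[:3,3]=st['tool_pos']
    P=(X@(T@M).T)[...,:3]; P[(d<=0)|(r/f>1.2)]=np.nan; return P[:215]
def press_meas():
    st=readout.state(); p,d=imaging.grab_frame('wrist'); P=cloud(st,d).reshape(-1,3); P=P[np.isfinite(P[:,0])]
    z=P[:,2]; q=P[:,:2]-C; r=np.hypot(*q.T); th=np.degrees(np.arctan2(q[:,1],q[:,0]))
    hub=P[(z>.139)&(r<.03)]; hc=(hub[:,:2].max(0)+hub[:,:2].min(0))/2; print('hub',hc,len(hub))
    cap=P[(z>.149)&(r>.09)&(r<.14)]; cc=(cap[:,:2].max(0)+cap[:,:2].min(0))/2; print('cap',cc,len(cap))
    bar=P[(z>.1315)&(z<.139)&(r>.028)&(r<.09)][:,:2]
    m=bar.mean(0); w=np.linalg.svd(bar-m)[2][0]; w*=np.sign(w@(m-hc))
    av=np.degrees(np.arctan2(*(cc-hc)[::-1])); ab=np.degrees(np.arctan2(*w[::-1])); am=np.degrees(np.arctan2(*(m-hc)[::-1]))
    print('vial ang',av,'bar svd',ab,'bar mean',am,len(bar),m); return hc,av,ab,am
E
python3 - <<'E'
from h import *
for i in range(2): press_meas()
p,_=imaging.grab_frame('wrist'); cv2.imwrite('pics/z.png',cv2.resize(p[40:240,160:360],(600,600),interpolation=2))
E
```

```text
hub [0.52481043 0.13421982] 149
cap [0.59871012 0.22453635] 245
vial ang 50.708941070018234 bar svd 47.2093449285923 bar mean 48.93756098514134 534 [0.55559395 0.16955436]
hub [0.52426032 0.13492798] 153
cap [0.59873578 0.22470753] 245
vial ang 50.323037821275726 bar svd 47.25708584384354 bar mean 47.79435719440119 545 [0.5551862  0.16902772]
```

View pics/z.png

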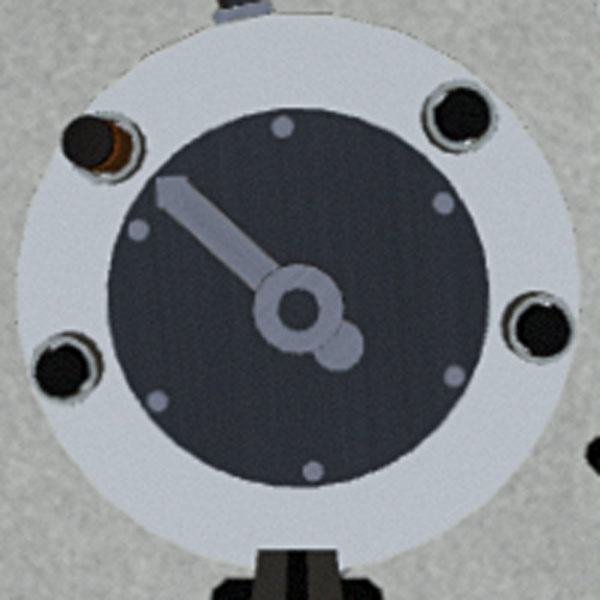

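The pointer now follows the finger and lies about 3° short of the vial. I'll push that last bit.

```bash
python3 - <<'E'
from h import *
D=np.pi/2; Z=.097
arm.movep(at(C,RAD,43,-.034,.2),down(np.radians(43)+D))
arm.move_straight(at(C,RAD,43,-.034,Z),feed=.12,force_limit=6)
sweep(C,RAD,[43,48],-.019,Z,D)
arm.move_straight(at(C,RAD,45,-.034,Z),feed=.1)
arm.move_straight(at(C,RAD,45,-.034,.2),feed=.2)
arm.movep([.5,.1375,.30],down(0))
for i in range(2): press_meas()
look('w4',dict(press_top=.1,pointer_tip=.124,pointer_aim=.124,vial=.1),1)
print(readout.state()['time'])
E
```

```text
hub [0.52612526 0.13850826] 216
cap [0.59819713 0.22464609] 348
vial ang 50.08063877054148 bar svd 50.33418809552798 bar mean 49.64473709508235 765 [0.5528312  0.16993732]
hub [0.52500441 0.1368943 ] 217
cap [0.59825078 0.22466194] 347
vial ang 50.15335719432971 bar svd 50.262207424377216 bar mean 49.841524021860735 759 [0.55310624 0.17019725]
pointer_tip 0.87 [205.2  98. ] [0.5814 0.198  0.124 ]
pointer_aim 0.27 [370.  197.5] [ 0.464  -0.0017  0.124 ]
vial 0.73 [189.   86.7] [0.5976 0.2225 0.1   ]
33.3
```

Pointer and vial now agree within about 0.3°. Next is the lever.

```bash
cat >> h.py <<'E'
def cock_meas():
    st=readout.state(); p,d=imaging.grab_frame('wrist'); P=cloud(st,d).reshape(-1,3); P=P[np.isfinite(P[:,0])]
    z=P[:,2]; L=np.array([.527,-.307]); r=np.hypot(*(P[:,:2]-L).T)
    mid=lambda S:(S[:,:2].max(0)+S[:,:2].min(0))/2
    g=P[(abs(z-.077)<.006)&(r>.092)&(r<.16)]; g=mid(g)
    bar=P[(z>.096)&(z<.108)&(r<.09)&(r>.02)][:,:2]; m=bar.mean(0); w=np.linalg.svd(bar-m)[2][0]; w*=np.sign(w@(m-L))
    pipe=P[(abs(z-.056)<.006)&(r<.115)&(r>.045)][:,:2]; pm=pipe.mean(0); pw=np.linalg.svd(pipe-pm)[2][0]; pw*=np.sign(pw[1])
    A=lambda v:np.degrees(np.arctan2(v[1],v[0]))
    # axis: along pipe line, 125 mm back from gauge
    print('gauge',g,'bar',m,A(w),len(bar),'pipe',pm,A(pw),len(pipe),'axis g-125',g-.125*pw)
E
python3 - <<'E'
from h import *
arm.movep([.5,-.28,.33],down(0))
cock_meas(); cock_meas(); look('c2',CK,1); print(readout.state()['time'])
E
```

```text
gauge [ 0.539839  -0.1825554] bar [ 0.47752411 -0.3012707 ] 173.97802508944613 464 pipe [ 0.52973949 -0.30989299] 85.26787786677052 906 axis g-125 [ 0.52952685 -0.30712931]
gauge [ 0.53989875 -0.18227612] bar [ 0.47757502 -0.30122576] 174.0634937027566 460 pipe [ 0.52955369 -0.31087231] 85.26230556779574 917 axis g-125 [ 0.52957448 -0.30684903]
cock 0.68 [276.4 130.9] [ 0.5338 -0.3084  0.    ]
lever 0.77 [282.6 139.1] [ 0.5278 -0.3121  0.084 ]
lever_tip 0.78 [269.2 196.9] [ 0.4475 -0.2941  0.093 ]
gauge 0.7 [191.3 131.4] [ 0.5389 -0.1836  0.077 ]
35.1917
```

```bash
cat >> h.py <<'E'
L=np.array([.529,-.307])
def lever(phis,end):
    D=-np.pi/2; Z=.066; a=phis[0]
    arm.movep(at(L,.06,a,.036,.18),down(np.radians(a)+D))
    if arm.move_straight(at(L,.06,a,.036,Z),feed=.12,force_limit=6): print('hit',readout.state()['tool_pos'])
    else:
        sweep(L,.06,phis,.018,Z,D,feed=.05)
        print(readout.state()['wrist_force'])
    b=phis[-1]; arm.move_straight(at(L,.06,b,.034,Z),feed=.12)
    arm.move_straight(at(L,.06,b,.034,.17),feed=.2)
    arm.movep([.5,-.28,.33],down(0))
    cock_meas(); cock_meas(); print(readout.state()['time'])
E
python3 - <<'E'
from h import *
lever([174,164,154,144,134,124,114,104,96,88],88)
p,_=imaging.grab_frame('wrist'); cv2.imwrite('pics/c3.png',p)
E
```

```text
[ 0.33519519 -0.10514945 -0.32534265]
gauge [ 0.53957636 -0.18227914] bar [ 0.53053833 -0.25545198] 88.1222150531935 541 pipe [ 0.52929382 -0.32961706] 84.0716388789592 717 axis g-125 [ 0.52666575 -0.30661062]
gauge [ 0.53931658 -0.1824024 ] bar [ 0.53049852 -0.25595097] 88.20973968153712 537 pipe [ 0.52917867 -0.32967188] 84.05802510357343 716 axis g-125 [ 0.52637642 -0.30673081]
43.1667
```

View pics/c3.png

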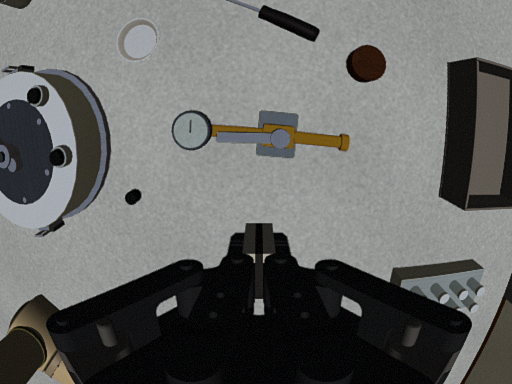

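The lever lies along the pipe to within about 3°. One final push.

```bash
python3 - <<'E'
from h import *
lever([90,85],85)
arm.movep([.5,.1375,.30],down(0)); press_meas(); print(readout.state()['time'])
E
```

```text
[ 0.33571309  0.45343101 -0.97045351]
gauge [ 0.53907053 -0.18198958] bar [ 0.53323221 -0.25584992] 85.4807469562922 543 pipe [ 0.52797925 -0.34245595] 83.92524270907239 647 axis g-125 [ 0.52584228 -0.30628767]
gauge [ 0.53930707 -0.18233354] bar [ 0.53328467 -0.25593886] 85.10188785679549 543 pipe [ 0.52796598 -0.3417074 ] 83.9724203609716 645 axis g-125 [ 0.52618118 -0.30664247]
47.4917
hub [0.52216203 0.13711993] 214
cap [0.59841808 0.22463044] 348
vial ang 48.93133261466948 bar svd 50.142354128947616 bar mean 46.92350516654212 766 [0.55275468 0.16983885]
49.0833
```

```bash
python3 -c "
from bench import arm
print(arm.hand_in())"
```

```text
the job is handed in; nothing more can be done
None
```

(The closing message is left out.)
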